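# Emboss a notebook cover in the desk seal press

### The arm

A 6-joint arm with a two-finger parallel gripper is mounted at the origin on the work surface; the furniture and walls round the work are solid. World frame = base frame: x ahead of the robot, y to its left, z up, the work surface at z = 0. Lengths are in m, angles in rad, forces in N, time in s.
With the tool pointing down it reaches from about 0.325 to 0.9 m from the base axis. Payload 6.1 kg.
Tool frame: the origin (TCP) lies midway between the tips of the shut fingers; the grasp point (between the pads) lies arm.tcp_to_grasp behind it (arm.tcp_to_grasp is the distance from the TCP to the grasp point, in m); z points along the fingers, y is the direction in which the jaws open and shut (so a half turn about z gives the same grasp; the last joint's range is limited). The gripper opens to 85 mm and grips with 20 to 120 N. Pads are 22 mm wide; open, the fingers measure 114 mm over their backs; the gripper's body (76 mm by 85 mm) begins 54 mm behind the grasp point. The pads swing forward as they close: fully open they stand 13 mm farther back than shut.
Start: joints at [-1.342, 0.22, 1.526, -0, 1.395, -0.126], TCP at [0.217, -0.586, 0.231] pointing down, gripper open.
Joint ranges: [-2.98, 2.98], [-0.91, 2.08], [0.09, 2.57], [-1.24, 4.39], [0.2, 2.65], [-2.68, 2.68]. Speed limits (rad/s): [2.57, 2.57, 3.01, 3.14, 3.14, 3.14].

### API

Orientations are given as a unit quaternion [x, y, z, w].
In Python, from bench import sensors, imaging, order, arm gives the robot as it stands.
- The arm moves only by the shell command python3 -m inch 'ROWS' [FORCE]. ROWS is JSON, one flat list of numbers, 5 for each row, row after row: the shift along the tool's x, y, z in m, then the turn about the tool's z in degrees, then the opening, from -1 (shut) to 1 (fully open), so that 0 is half open. In form: [dx, dy, dz, roll, gripper, dx, dy, dz, roll, gripper, ...]. A call has 1 to 12 rows; each row is the pose to reach, as a shift and turn from the pose commanded when the call began, along the tool's axes at that moment; what a row does not reach only later rows make up. A row lasts 1/8 s, in which the tool goes at most 62.5 mm and 10.7 degrees, less where a joint would pass 70% of its speed; a pose out of reach is approached as far as the arm can. A call with a gripper value outside its range is refused whole. The fingers move at their own pace and stop on an object; FORCE is the grip in N (left out, the last holds). Time passes only in rows, so rows that repeat a pose let the fingers close. It gives the time, the measured TCP pose, the force and the opening at its end, in the units of the state.
- sensors.get_state(): the state, without advancing time (a new reading comes with each control period).
- imaging.camera(name): name is "side" or "top"; returns a dict with "img" (480x640x3 uint8, blue, green, red), "range_z" (480x640 float32, m along the optical axis (not along the pixel's ray), 0 where there is no reading), "intrinsics" (3x3 intrinsics, pixels), "world_from_camera" (4x4, takes a point from camera to world coordinates). Camera axes: x right, y up, looking along -z (the intrinsics and any distortion apply to the point x, -y, -z); pixel columns grow to the right and rows downward; lengths in m; the calibration is good to about 2 mm. A picture is of the moment at which its call begins.
- order.job_done(): hands the job in, once; it reports no verdict.
The state is a dict: "clock": time; "joint_positions": joint angles; "joint_velocities": joint speeds; "joint_efforts": joint torques, N m; "position": TCP position; "ee_rot": TCP orientation; "force": force on the tool from outside, world axes, zero at the start; "moment": the same for the moment, N m; "grip_width": opening from 0.0 (shut) to 1.0 (fully open).
Only numpy, scipy, OpenCV 4.12 (cv2) and the standard library are available. Lean on these libraries where they do the work, as an engineer would, in place of code of your own. Each camera call takes 0.05 s, during which the arm holds its last target. There are 200 camera calls.

### The job

Push the notebook along the feed table of the desk seal press until it is fully home, flat against the back stop. Then press the black plunger knob down until the die stops on the cover, bear on it there with about 15 to 20 N for a second without ramming it, and let the knob spring right back up. Leave the notebook home in the press and the other things on the desk where they are.

Things in the scene. Friction and masses are not known exactly. Their poses are not given: they have to be found in the camera images.
- press: desk seal press, fixed: a wooden feed table with a grey cross head on two columns. Origin on the desk top, below the plunger axis; x is the feed direction (notebook goes in to +x), z up. In mm: table top 14 above the desk, 140 wide, x = -210 to +58; side guides 12 high, inner faces at y = +-57, x = -10 to +58, flared to y = +-76 at x = -47; cross head 48 (x) by 192 (y), 80 to 110 high, bush to 120
- back_stop (a point): middle of the back stop's flat face, half-way up; face at x = +50 mm in the press's frame, looking to -x; 90 mm wide, 20 mm high above the table
- plunger: plunger: the black knob (46 mm diameter, 23 thick) with its sleeve and the brass die (38 mm diameter) below the cross head. Origin at the press's origin when up, going down with it. Spring: 2 N at the top, 6 N 26 mm down. The die is clamped at a different, unstated height each time: it meets a notebook below after 12 to 26 mm of travel and stops hard there; with none, at 34 mm
- knob_top (a point): centre of the slightly domed top of the plunger knob, 38 mm across; 175 mm above the desk when up
- notebook: black notebook lying flat on the feed table, loose, 0.13 kg; block 146 (x, along the feed) by 103 (y) by 12 mm, thin wire spine on its long +y edge. Origin on its underside: short edges at x = -73 and +73, block from y = -54 to +49 mm. Home when its +x edge lies along the back stop: origin at x = -23 mm in the press's frame
- mug: white mug, 84 mm across, 91 mm high, bystander, origin under its centre
- tumbler: clear tumbler, 81 mm across, 93 mm high, on a coaster, bystander, origin under its centre
- desk_clock: small round brass desk clock on a wooden foot, 35x80x87 mm, bystander, origin under its centre
- stapler: black desk stapler, 36x153x44 mm, bystander, origin under its centre
- eraser: eraser in a sleeve, 21x52x12 mm, lying left of the press, bystander, origin under its centre
Not all that is in view belongs to the job. Of the things shaped like the notebook, the black one is meant.

How it is judged:
On the way, in this order (a step that is already met when the one before it is completed fails the run):
1. the notebook is pushed home against the back stop (x of notebook in the frame of press above -0.028 m and angle between the x axis of notebook and the x axis of press, either way round below 0.07 rad), for 0.2 s.
2. with the notebook home, the die bears on its cover with more than 6 N for half a second (all of step 1 and contact force between plunger and notebook above 6 N), for 0.5 s.
At the end, for the whole second after the job is handed in: the notebook lies still, within 5 mm of the back stop and square to it within 0.07 rad, and the plunger is back up within 3 mm (all of step 1 and z of knob_top in the frame of press above 0.172 m and linear speed of notebook below 0.01 m/s); the robot touches nothing.
It fails at once if the die rammed the notebook with more than 45 N (contact force between plunger and notebook above 45 N).
It fails at once if the mug, tumbler, clock, stapler or eraser was moved more than 25 mm (distance of any of mug, tumbler, desk_clock, stapler, eraser from where it was at the start of the episode above 0.025 m).
It also fails if it takes over 58 s, if anything falls off the work surface, if the arm or the gripper's body presses on something with over 40 N, if the wrist force passes 120 N, or if a joint passes its speed limit or range.

## Working session

There is one attempt and no reset: what is moved stays moved. The work goes in short steps, Python scripts to look and compute and a shell command to move; the robot and the scene stay as the last step left them, time stands still between calls to the robot, and variables do not carry over. Pictures are saved under pics/ and viewed, about 8 in all and at most 12, crops included, and the job is handed in when it is done.

```bash
mkdir -p pics
python3 - <<'E'
from bench import sensors, imaging, arm
import cv2, numpy as np
s=sensors.get_state(); print(s); print(arm.tcp_to_grasp)
for n in ("top","side"):
    c=imaging.camera(n); cv2.imwrite(f"pics/{n}0.png",c["img"]); np.savez(f"{n}0.npz",**c)
    print(n,c["intrinsics"],c["world_from_camera"])
E
```

```text
{'clock': 0.0, 'joint_positions': array([-1.34210608e+00,  2.21182265e-01,  1.52760712e+00, -3.05974870e-06,
        1.39471729e+00, -1.26079931e-01]), 'joint_velocities': array([ 0.00224707, -0.00039042,  0.00114055,  0.00017676, -0.00060453,
       -0.00120596]), 'joint_efforts': array([-1.27349649e-03, -4.96906936e+01, -3.89394557e+01, -2.63562642e-04,
        1.12731988e-02, -1.63096058e-05]), 'position': array([ 0.21697827, -0.58548238,  0.23022853]), 'ee_rot': array([ 9.84307977e-01,  1.76456484e-01, -5.05821853e-05, -9.55677278e-04]), 'force': array([ 0.98310017,  0.20312972, -0.21509957]), 'moment': array([0.05398889, 0.02976026, 0.02468139]), 'grip_width': 1.000984425885263}
0.0187
top [[575.50478602   0.         323.28994636]
 [  0.         575.50478602 232.25232463]
 [  0.           0.           1.        ]] [[-2.71365742e-02  9.94766812e-01 -9.85017581e-02  2.92963895e-01]
 [-9.99631548e-01 -2.69442080e-02  3.28290413e-03  1.13305890e-02]
 [ 6.11672227e-04  9.85545517e-02  9.95131462e-01  1.71278251e+00]
 [ 0.00000000e+00  0.00000000e+00  0.00000000e+00  1.00000000e+00]]
side [[602.27207503   0.         316.79267071]
 [  0.         602.27207503 236.96282658]
 [  0.           0.           1.        ]] [[-0.94800826  0.18348663 -0.260025    0.05442401]
 [-0.3178332  -0.58746015  0.7442262   1.07271572]
 [-0.01619876  0.78817716  0.61523522  0.98684149]
 [ 0.          0.          0.          1.        ]]
```

View pics/top0.png

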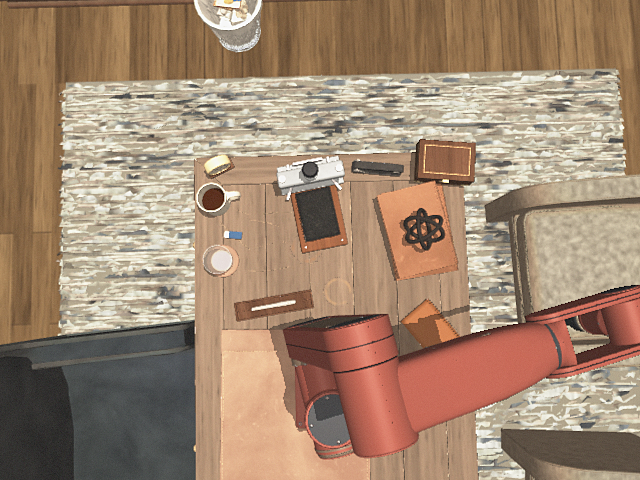

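View pics/side0.png

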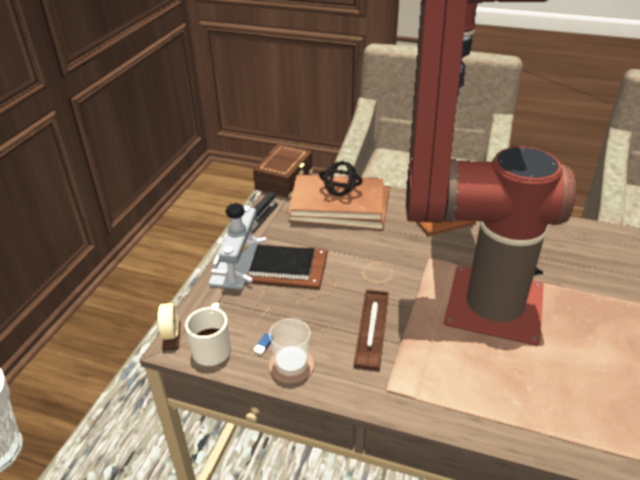

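Top view: the knob is at (310,170), the cross head at (311,175), the black notebook at (320,213) and the feed table's near end at about (325,248). The feed direction is roughly world +x. The arm is clear of all of these.

```bash
cat > h.py <<'E'
import numpy as np, cv2
def load(n):
    c=np.load(n); return {k:c[k] for k in c}
def pts(c):
    K=c["intrinsics"];v,u=np.mgrid[0:480,0:640];d=c["range_z"]
    P=np.stack([(u-K[0,2])/K[0,0]*d,-(v-K[1,2])/K[1,1]*d,-d,np.ones_like(d)],-1)
    return (P@c["world_from_camera"].T)[...,:3]
def ray(c,uv,z):
    K=c["intrinsics"];uv=np.atleast_2d(uv).astype(float);T=c["world_from_camera"]
    d=np.c_[(uv[:,0]-K[0,2])/K[0,0],-(uv[:,1]-K[1,2])/K[1,1],-np.ones(len(uv))]@T[:3,:3].T
    o=T[:3,3];return o+d*((z-o[2])/d[:,2])[:,None]
def big(m):
    cs,_=cv2.findContours(m.astype(np.uint8),cv2.RETR_EXTERNAL,cv2.CHAIN_APPROX_NONE)
    return max(cs,key=cv2.contourArea)
def proj(c,P):
    T=np.linalg.inv(c["world_from_camera"]);p=np.atleast_2d(P)@T[:3,:3].T+T[:3,3];K=c["intrinsics"]
    return np.c_[K[0,0]*p[:,0]/-p[:,2]+K[0,2],-K[1,1]*p[:,1]/-p[:,2]+K[1,2]]
E
python3 - <<'E'
from h import *
c=load("top0.npz");P=pts(c);im=c["img"].astype(int);mx=im.max(2)
U=np.zeros((480,640),bool);U[150:265,270:352]=1
z=P[...,2]
# notebook
m=U&(mx<60);m[:184]=0;k=big(m);r=cv2.minAreaRect(k);b=cv2.boxPoints(r)
W=ray(c,b,.026);print("notebook px",b.round(1).tolist(),"\n",W.round(4),np.linalg.norm(W-np.roll(W,1,0),axis=1),W.mean(0),"z med",np.median(z[m]))
# knob
m=U&(mx<70);m[184:]=0;k=big(m);print("knob",cv2.minEnclosingCircle(k),cv2.contourArea(k));(cu,cv),_=cv2.minEnclosingCircle(k)
q=U&(z>.16);print("depth knob",q.sum(),P[q].mean(0),z[q].max(), ray(c,[cu,cv],.175))
# head
q=U&(z>.09)&(z<.125);ph=P[q];r=cv2.minAreaRect(ph[:,:2].astype(np.float32));print("head",r,np.median(ph[:,2]),cv2.boxPoints(r))
# wood table: height between .008 and .03
q=U&(z>.008)&(z<.035);q=big(q);r=cv2.minAreaRect(q);b=cv2.boxPoints(r);W=ray(c,b,.014);print("table",b,W,np.linalg.norm(W-np.roll(W,1,0),axis=1))
crop=c["img"][145:265,265:360];cv2.imwrite("pics/crop0.png",cv2.resize(crop,None,fx=5,fy=5,interpolation=cv2.INTER_CUBIC)[:600])
E
```

```text
notebook px [[294.70001220703125, 193.8000030517578], [328.79998779296875, 186.3000030517578], [339.3999938964844, 233.60000610351562], [305.29998779296875, 241.1999969482422]] 
 [[ 0.5766  0.0873  0.026 ]
 [ 0.5966 -0.0144  0.026 ]
 [ 0.4547 -0.0414  0.026 ]
 [ 0.435   0.0595  0.026 ]] [0.14429807 0.10363584 0.14449434 0.10279317] [0.51575281 0.02273307 0.026     ] z med 0.026228790067877705
knob ((309.5, 169.0), 8.20071029663086) 176.5
depth knob 258 [0.56614609 0.03397743 0.41813617] 1.7127825104543086 [[0.61867658 0.03899617 0.175     ]]
head ((0.6193246841430664, 0.03799127787351608), (0.050873853266239166, 0.1917598694562912), 9.405084609985352) 0.10967521165161331 [[ 0.5785616   0.12842563]
 [ 0.6098978  -0.06075654]
 [ 0.66008776 -0.05244307]
 [ 0.6287516   0.1367391 ]]
table [[279.6638  189.25787]
 [342.63443 177.10565]
 [355.4656  243.59436]
 [292.49496 255.74658]] [[ 0.59370342  0.13253986  0.014     ]
 [ 0.62544362 -0.05668756  0.014     ]
 [ 0.42480556 -0.08858159  0.014     ]
 [ 0.39385794  0.09856065  0.014     ]] [0.20271359 0.19187093 0.20315723 0.18968388]
```

View pics/crop0.png

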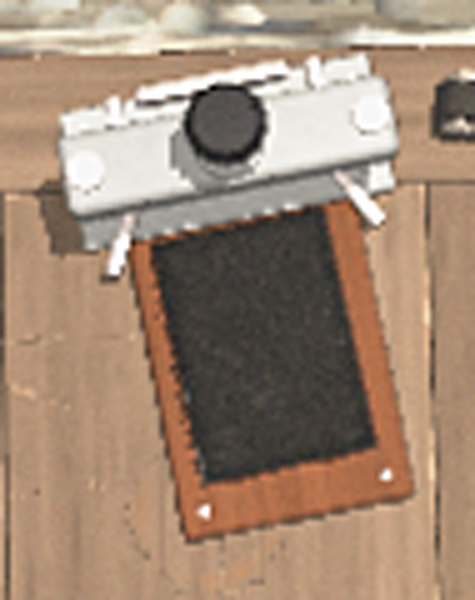

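Run:
```python
from h import *
c=load("top0.npz");P=pts(c);hsv=cv2.cvtColor(c["img"],cv2.COLOR_BGR2HSV);im=c["img"].astype(int)
m=(hsv[...,1]>120)&(hsv[...,2]>70)&(hsv[...,0]<15);m[:188]=0;m[260:]=0;m[:,:285]=0;m[:,352:]=0
L=[];R=[];NL=[];NR=[]
for v in range(198,240):
    x=np.where(m[v])[0]
    if len(x): L.append((x[0]-.5,v));R.append((x[-1]+.5,v))
    x=np.where(im[v,285:352].max(1)<60)[0]+285
    if v<232: NL.append((x[0]-.5,v));NR.append((x[-1]+.5,v))
for n,a,z in(("L",L,.014),("R",R,.014),("NL",NL,.026),("NR",NR,.026)):
    W=ray(c,np.array(a),z);p=np.polyfit(W[:,0],W[:,1],1);print(n,"yaw",np.degrees(np.arctan(p[0])),"y at x=.5",np.polyval(p,.5),"std",np.std(W[:,1]-np.polyval(p,W[:,0])))
```

```text
L yaw 10.154809730186903 y at x=.5 0.08810350541733052 std 0.0008912352484119165
R yaw 9.779549468157434 y at x=.5 -0.05217446531016787 std 0.0008415618332895645
NL yaw 11.649536310323821 y at x=.5 0.07082207937637054 std 0.0012212512039577591
NR yaw 10.774693893961178 y at x=.5 -0.030481610340660215 std 0.004570569144856533
```

```bash
python3 -m inch '[0.05,-0.06,0,3,0, 0.1,-0.12,0,6,0, 0.15,-0.18,0,10.3,0, 0.2,-0.24,0,10.3,0, 0.24,-0.29,0,10.3,0, 0.28,-0.34,0,10.3,0, 0.31,-0.38,0,10.3,0, 0.34,-0.415,0,10.3,0, 0.37,-0.45,0,10.3,0, 0.39,-0.475,0,10.3,0, 0.398,-0.483,0,10.3,0, 0.398,-0.483,0,10.3,0]'
```

```text
clock: 1.6
position: [0.4223, 0.0053, 0.231]
ee_rot: [0.996, 0.088, -0.0, 0.0]
force: [-0.2, -0.6, -0.8]
grip_width: 0.501
```

```bash
python3 -m inch '[0,0,0.05,0,0, 0,0,0.1,0,0, 0,0,0.15,0,0, 0,0,0.18,0,0, 0,0,0.2,0,0, 0,0,0.205,0,0, 0,0,0.21,0,0, 0,0,0.213,0,0, 0,0,0.215,0,0, 0,0,0.215,0,0]'
python3 - <<'E'
from bench import imaging
import cv2,numpy as np
from h import *
c=imaging.camera("side");np.savez("side1.npz",**c)
cv2.imwrite("pics/side1.png",cv2.resize(c["img"][170:330,180:400],None,fx=3.5,fy=3.5))
E
```

```text
clock: 2.85
position: [0.4228, 0.0051, 0.0166]
ee_rot: [0.996, 0.088, 0.0, 0.0]
force: [0.1, 0.1, 1.2]
grip_width: 0.497
```

View pics/side1.png

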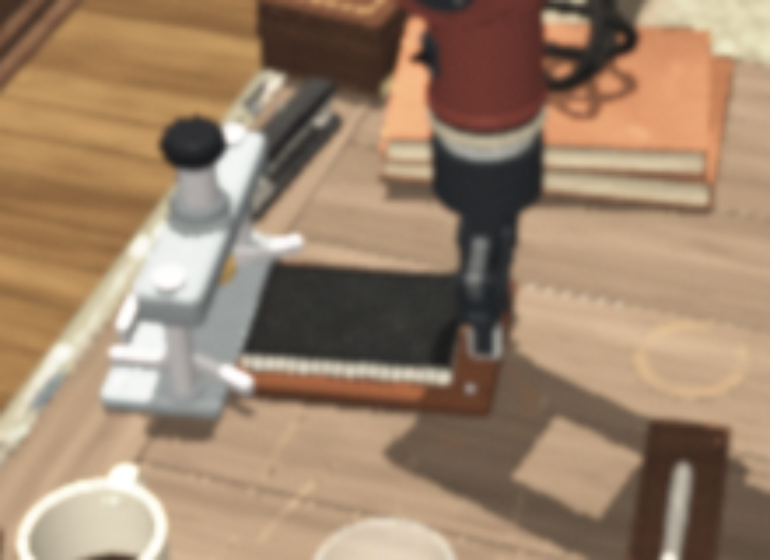

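The fingers (crop (485,340)) stand behind the notebook's near edge with the jaws across the feed. Next I push most of the way.

```bash
python3 -m inch '[0,0,0.003,0,0, 0.006,0,0.003,0,0, 0.012,0,0.003,0,0, 0.018,0,0.003,0,0, 0.025,0,0.003,0,0, 0.032,0,0.003,0,0, 0.039,0,0.003,0,0, 0.046,0,0.003,0,0, 0.053,0,0.003,0,0, 0.06,0,0.003,0,0, 0.067,0,0.003,0,0, 0.072,0,0.003,0,0]'; python3 -m inch '[0.003,0,0,0,0, 0.006,0,0,0,0, 0.008,0,0,0,0, 0.01,0,0,0,0, 0.012,0,0,0,0, 0.012,0,0,0,0]'
python3 - <<'E'
from bench import imaging,sensors
from h import *
c=imaging.camera("top");np.savez("top2.npz",**c);print(sensors.get_state()["force"])
cv2.imwrite("pics/top2.png",cv2.resize(c["img"][145:265,265:360],None,fx=5,fy=5))
E
```

```text
clock: 4.4
position: [0.4939, 0.0177, 0.0133]
ee_rot: [0.996, 0.087, -0.0, 0.0]
force: [-1.5, -0.3, 1.1]
grip_width: 0.501
clock: 5.15
position: [0.5056, 0.0198, 0.0134]
ee_rot: [0.996, 0.087, 0.0, 0.0]
force: [-0.2, -0.2, -0.6]
grip_width: 0.5
[ 0.58037783 -1.21793547 -0.54214647]
```

View pics/top2.png

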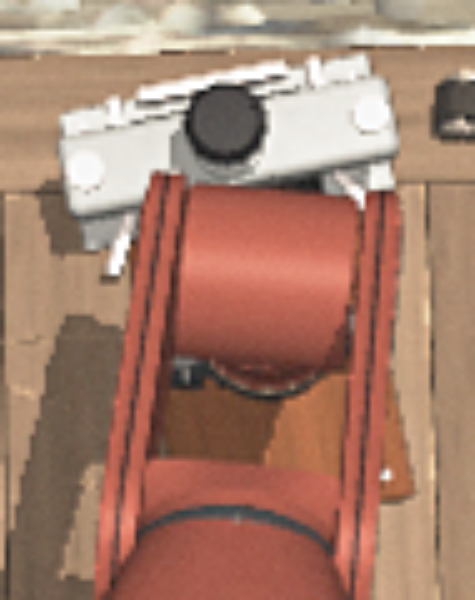

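The arm hides the notebook in this view. The TCP is now at about -115 mm in the press frame and contact should end near -107, so I push in small steps and watch the force.

```bash
python3 -m inch '[0.001,0,0,0,0, 0.002,0,0,0,0, 0.003,0,0,0,0, 0.004,0,0,0,0, 0.004,0,0,0,0]';python3 -m inch '[0.001,0,0,0,0, 0.002,0,0,0,0, 0.002,0,0,0,0]';python3 -m inch '[0.001,0,0,0,0, 0.001,0,0,0,0]'
```

```text
clock: 5.82
position: [0.5094, 0.0205, 0.0133]
ee_rot: [0.996, 0.087, 0.0, -0.0]
force: [0.5, -0.5, -1.0]
grip_width: 0.498
clock: 6.2
position: [0.5113, 0.0208, 0.0133]
ee_rot: [0.996, 0.087, 0.0, -0.0]
force: [-0.6, 0.7, -0.4]
grip_width: 0.503
clock: 6.45
position: [0.5123, 0.021, 0.0133]
ee_rot: [0.996, 0.087, 0.0, -0.0]
force: [-0.8, 0.2, -0.8]
grip_width: 0.502
```

```bash
for i in 1 2; do python3 -m inch '[0.001,0,0,0,0, 0.001,0,0,0,0]' | sed -n 2,4p; done
```

```text
position: [0.5133, 0.0211, 0.0133]
ee_rot: [0.996, 0.087, 0.0, -0.0]
force: [-0.2, 0.1, -0.1]
position: [0.5143, 0.0213, 0.0133]
ee_rot: [0.996, 0.087, 0.0, 0.0]
force: [-0.3, -0.1, 0.5]
```

```bash
python3 -m inch '[0.001,0,0,0,0, 0.001,0,0,0,0]' | sed -n 2,4p
python3 - <<'E'
from bench import imaging
from h import *
c=imaging.camera("side");np.savez("side3.npz",**c)
cv2.imwrite("pics/side3.png",cv2.resize(c["img"][170:330,180:400],None,fx=3.5,fy=3.5))
E
```

```text
position: [0.5143, 0.0214, 0.0132]
ee_rot: [0.996, 0.087, -0.001, -0.0]
force: [-5.2, -1.4, 4.2]
```

View pics/side3.png

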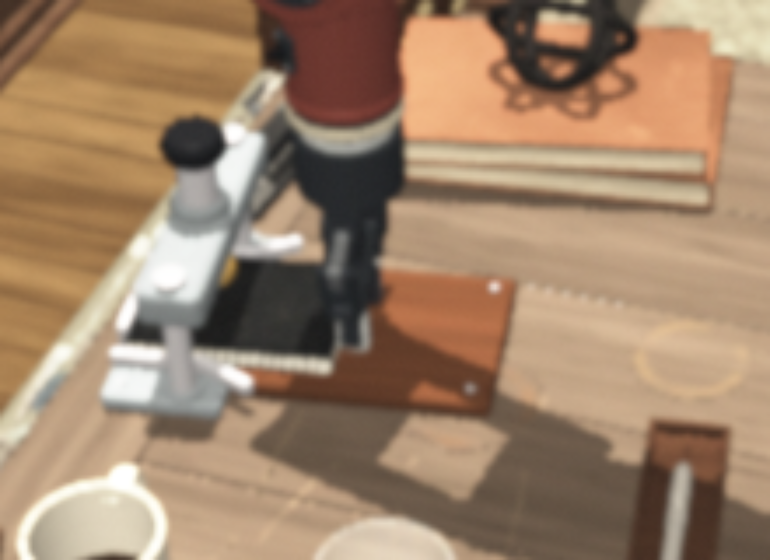

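Contact with the stop came at TCP x ≈ -106 mm (5 N), and the crop shows the notebook under the head. I give it one more squaring nudge, then back off, rise, shut the gripper and look.

```bash
python3 -m inch '[0.001,0,0,0,0, 0.0015,0,0,0,0, 0.0015,0,0,0,0]'; python3 -m inch '[-0.01,0,0,0,0, -0.025,0,0,0,0, -0.03,0,-0.05,0,0, -0.03,0,-0.1,0,-1, -0.03,0,-0.15,0,-1, -0.06,0,-0.2,0,-1,-0.1,0,-0.23,0,-1,-0.13,0,-0.23,0,-1,-0.13,0,-0.23,0,-1]' 30
python3 - <<'E'
from bench import imaging
from h import *
c=imaging.camera("side");np.savez("side4.npz",**c)
t=imaging.camera("top");np.savez("top4.npz",**t)
# notebook near edge/spine in side view
yaw=np.radians(10);R=np.array([[np.cos(yaw),-np.sin(yaw)],[np.sin(yaw),np.cos(yaw)]]);O=np.array([.619,.0385])
for n,d in(("side",c),("top",t)):
    P=pts(d);X=(P[...,:2]-O)@R;Z=P[...,2];dark=d["img"].max(2)<70
    m=dark&(abs(Z-.026)<.005)&(X[...,0]>-.2)&(X[...,0]<-.03)&(abs(X[...,1])<.065)
    print(n,m.sum())
    for y in(-.04,-.02,0,.02,.04):
        q=m&(abs(X[...,1]-y)<.008)
        if q.sum(): print(y,np.percentile(X[q][:,0],[0,2]).round(4))
a=cv2.resize(c["img"][190:310,200:350],None,fx=2.6,fy=2.6);b=cv2.resize(t["img"][145:265,265:360],None,fx=2.6,fy=2.6)
cv2.imwrite("pics/both4.png",np.hstack([a,b]))
E
```

```text
clock: 7.62
position: [0.5143, 0.0215, 0.0128]
ee_rot: [0.996, 0.088, -0.003, -0.0]
force: [-8.9, -2.6, 6.1]
grip_width: 0.5
clock: 8.75
position: [0.3881, -0.001, 0.2439]
ee_rot: [0.996, 0.087, 0.002, 0.0]
force: [1.0, -0.3, 0.2]
grip_width: 0.003
side 598
-0.04 [-0.093  -0.0922]
-0.02 [-0.0959 -0.095 ]
0 [-0.0945 -0.0928]
0.02 [-0.0953 -0.0934]
0.04 [-0.0959 -0.0929]
top 548
-0.04 [-0.0947 -0.0933]
-0.02 [-0.0936 -0.0928]
0 [-0.0943 -0.0937]
0.02 [-0.0939 -0.0934]
0.04 [-0.0942 -0.093 ]
```

View pics/both4.png

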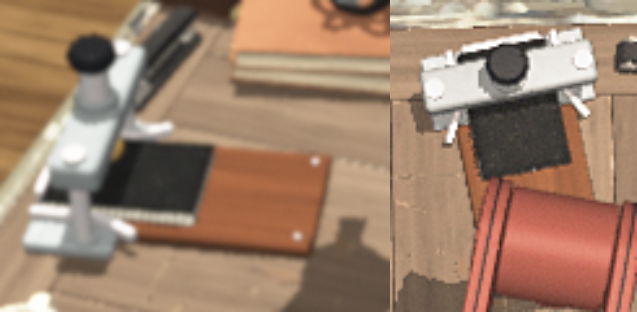

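The notebook is home and square: its near edge is at about -95 mm over the full width, against -96 expected. Now I move over the knob.

```bash
python3 -m inch '[0.05,0,0,0,-1, 0.1,0,0,0,-1, 0.15,0.001,0,0,-1, 0.2,0.001,0,0,-1, 0.225,0.001,0,0,-1, 0.234,0.001,0.01,0,-1, 0.234,0.001,0.03,0,-1, 0.234,0.001,0.045,0,-1, 0.234,0.001,0.055,0,-1, 0.234,0.001,0.06,0,-1, 0.234,0.001,0.06,0,-1]'
python3 - <<'E'
from bench import imaging
from h import *
c=imaging.camera("side");cv2.imwrite("pics/side5.png",cv2.resize(c["img"][170:330,180:340],None,fx=3.5,fy=3.5))
E
```

```text
clock: 10.22
position: [0.619, 0.0388, 0.1834]
ee_rot: [0.996, 0.087, 0.0, 0.0]
force: [0.2, -0.1, 0.1]
grip_width: -0.0
```

View pics/side5.png

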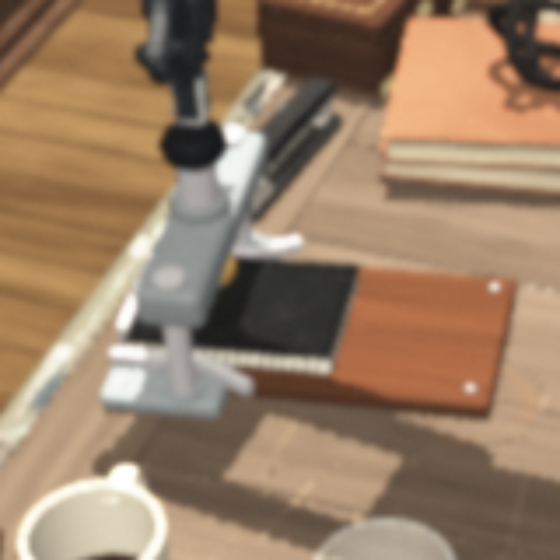

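The fingers are centred on the knob (crop (192,130)). I descend slowly to just before the earliest possible stop.

```bash
python3 -m inch '[0,0,0.003,0,-1, 0,0,0.006,0,-1, 0,0,0.008,0,-1, 0,0,0.01,0,-1, 0,0,0.012,0,-1, 0,0,0.014,0,-1, 0,0,0.016,0,-1, 0,0,0.018,0,-1, 0,0,0.018,0,-1]'; for i in 1 2; do python3 -m inch '[0,0,0.001,0,-1,0,0,0.001,0,-1]'|sed -n 1,4p; done
```

```text
clock: 11.4
position: [0.6192, 0.0389, 0.1652]
ee_rot: [0.996, 0.087, -0.0, -0.0]
force: [-1.1, -0.2, 4.0]
grip_width: -0.001
clock: 11.65
position: [0.6192, 0.0389, 0.1643]
ee_rot: [0.996, 0.087, 0.0, -0.0]
force: [-2.6, -0.5, 3.2]
clock: 11.9
position: [0.6191, 0.0389, 0.1633]
ee_rot: [0.996, 0.087, -0.0, -0.0]
force: [-1.4, 0.1, 3.7]
```

```bash
cat > ok.py <<'E'
import sys;from bench import sensors
s=sensors.get_state();f=s["force"][2];print(round(s["position"][2],4),round(f,1));sys.exit(f>7)
E
python3 -m inch '[0,0,0.0005,0,-1,0,0,0.001,0,-1]'>o && python3 ok.py && python3 -m inch '[0,0,0.0005,0,-1,0,0,0.001,0,-1]'>o && python3 ok.py && python3 -m inch '[0,0,0.0005,0,-1,0,0,0.001,0,-1]'>o && python3 ok.py && python3 -m inch '[0,0,0.0005,0,-1,0,0,0.001,0,-1]'>o && python3 ok.py && python3 -m inch '[0,0,0.0005,0,-1,0,0,0.001,0,-1]'>o && python3 ok.py && python3 -m inch '[0,0,0.0005,0,-1,0,0,0.001,0,-1]'>o && python3 ok.py
```

```text
0.1623 4.7False
```

```bash
sed -i 's/sys.exit(f>7)/sys.exit(int(f>7.5))/' ok.py
python3 -m inch '[0,0,0.0005,0,-1,0,0,0.001,0,-1]'>o && python3 ok.py && python3 -m inch '[0,0,0.0005,0,-1,0,0,0.001,0,-1]'>o && python3 ok.py && python3 -m inch '[0,0,0.0005,0,-1,0,0,0.001,0,-1]'>o && python3 ok.py && python3 -m inch '[0,0,0.0005,0,-1,0,0,0.001,0,-1]'>o && python3 ok.py && python3 -m inch '[0,0,0.0005,0,-1,0,0,0.001,0,-1]'>o && python3 ok.py && python3 -m inch '[0,0,0.0005,0,-1,0,0,0.001,0,-1]'>o && python3 ok.py
```

```text
0.1613 3.2
0.1603 3.4
0.1593 4.1
0.1583 4.6
0.1573 3.7
0.1563 4.5
```

```bash
python3 -m inch '[0,0,0.0005,0,-1,0,0,0.001,0,-1]'>o && python3 ok.py && python3 -m inch '[0,0,0.0005,0,-1,0,0,0.001,0,-1]'>o && python3 ok.py && python3 -m inch '[0,0,0.0005,0,-1,0,0,0.001,0,-1]'>o && python3 ok.py && python3 -m inch '[0,0,0.0005,0,-1,0,0,0.001,0,-1]'>o && python3 ok.py && python3 -m inch '[0,0,0.0005,0,-1,0,0,0.001,0,-1]'>o && python3 ok.py && python3 -m inch '[0,0,0.0005,0,-1,0,0,0.001,0,-1]'>o && python3 ok.py
```

```text
0.1553 5.2
0.1543 5.3
0.1533 4.9
0.1523 5.0
0.1513 6.1
0.1504 6.4
```

```bash
sed -i 's/7.5/8/' ok.py; python3 -m inch '[0,0,0.0005,0,-1,0,0,0.0005,0,-1]'>o && python3 ok.py && python3 -m inch '[0,0,0.0005,0,-1,0,0,0.0005,0,-1]'>o && python3 ok.py && python3 -m inch '[0,0,0.0005,0,-1,0,0,0.0005,0,-1]'>o && python3 ok.py && python3 -m inch '[0,0,0.0005,0,-1,0,0,0.0005,0,-1]'>o && python3 ok.py
```

```text
0.1498 5.1
0.1494 6.0
0.1489 5.8
0.1489 7.6
```

The die has met the cover: z holds at 0.1489 (26 mm of travel) and the force is rising. I build it up gently.

```bash
python3 -m inch '[0,0,0.0005,0,-1,0,0,0.0005,0,-1]'>o; python3 ok.py;  python3 -m inch '[0,0,0.0005,0,-1,0,0,0.0005,0,-1]'>o; python3 ok.py
```

```text
0.1488 9.7
0.1488 11.8
```

```bash
python3 -m inch '[0,0,0.0005,0,-1,0,0,0.001,0,-1,0,0,0.001,0,-1]'>o; python3 ok.py;  python3 -m inch '[0,0,0.0005,0,-1,0,0,0.001,0,-1,0,0,0.001,0,-1]'>o; python3 ok.py; python3 -m inch '[0,0,0,0,-1,0,0,0,0,-1,0,0,0,0,-1,0,0,0,0,-1]'; python3 -m inch '[0,0,0,0,-1,0,0,0,0,-1,0,0,0,0,-1,0,0,0,0,-1,0,0,0,0,-1]'
```

```text
0.1488 16.9
0.1488 21.5
clock: 17.9
position: [0.6194, 0.0389, 0.1487]
ee_rot: [0.996, 0.088, 0.0, 0.0]
force: [-11.4, 0.8, 21.9]
grip_width: -0.001
clock: 18.52
position: [0.6194, 0.0389, 0.1488]
ee_rot: [0.996, 0.088, 0.0, 0.0]
force: [-10.6, -0.3, 22.2]
grip_width: -0.004
```

I held about 22 N at the tool, which less roughly 6 N of spring is about 16 N on the cover, for over 1 s. Now I ease off, let the knob rise, and go clear.

```bash
python3 -m inch '[0,0,-0.002,0,-1, 0,0,-0.004,0,-1, 0,0,-0.007,0,-1, 0,0,-0.01,0,-1, 0,0,-0.014,0,-1, 0,0,-0.018,0,-1, 0,0,-0.023,0,-1, 0,0,-0.028,0,-1, 0,0,-0.033,0,-1, 0,0,-0.045,0,-1, 0,0,-0.065,0,-1, 0,0,-0.085,0,-1]'; python3 -m inch '[-0.04,0,-0.02,0,-1,-0.08,0,-0.02,0,-1,-0.13,0,-0.02,0,-1,-0.18,0,-0.02,0,-1,-0.22,0,-0.02,0,-1,-0.24,0,-0.02,0,-1,-0.24,0,-0.02,0,-1]'
python3 - <<'E'
from bench import imaging
from h import *
c=imaging.camera("side");t=imaging.camera("top")
yaw=np.radians(10);R=np.array([[np.cos(yaw),-np.sin(yaw)],[np.sin(yaw),np.cos(yaw)]]);O=np.array([.619,.0385])
for n,d in(("side",c),("top",t)):
    P=pts(d);X=(P[...,:2]-O)@R;Z=P[...,2];dark=d["img"].max(2)<70
    m=dark&(abs(Z-.026)<.005)&(X[...,0]>-.2)&(X[...,0]<-.03)&(abs(X[...,1])<.065)
    print(n,[np.percentile(X[m&(abs(X[...,1]-y)<.008)][:,0],0).round(4) for y in(-.04,-.02,0,.02,.04)])
    k=(np.hypot(X[...,0],X[...,1])<.012)&(Z<.2); print("knob z",np.percentile(Z[k],[50,98]).round(4))
c0=load("side0.npz");print("moved px:",[(cv2.absdiff(c0["img"],c["img"])[a:b,x:y].max(2)>60).sum() for a,b,x,y in((300,385,150,235),(315,385,250,320))])
a=cv2.resize(c["img"][180:390,140:350],None,fx=2,fy=2);b=cv2.resize(t["img"][145:285,190:400],None,fx=1.8,fy=3)
cv2.imwrite("pics/both6.png",np.hstack([a,b]))
E
```

```text
clock: 20.02
position: [0.6194, 0.0388, 0.2322]
ee_rot: [0.996, 0.087, 0.0, 0.0]
force: [0.7, 0.8, -0.0]
grip_width: 0.003
clock: 20.9
position: [0.3828, -0.0032, 0.2519]
ee_rot: [0.996, 0.087, 0.002, 0.0]
force: [0.8, -0.0, -0.5]
grip_width: -0.001
side [np.float64(-0.0937), np.float64(-0.0954), np.float64(-0.0949), np.float64(-0.0952), np.float64(-0.0946)]
knob z [0.1237 0.1793]
top [np.float64(-0.0946), np.float64(-0.0946), np.float64(-0.0929), np.float64(-0.0951), np.float64(-0.0945)]
knob z [0.1743 0.1816]
moved px: [np.int64(0), np.int64(75)]
```

View pics/both6.png

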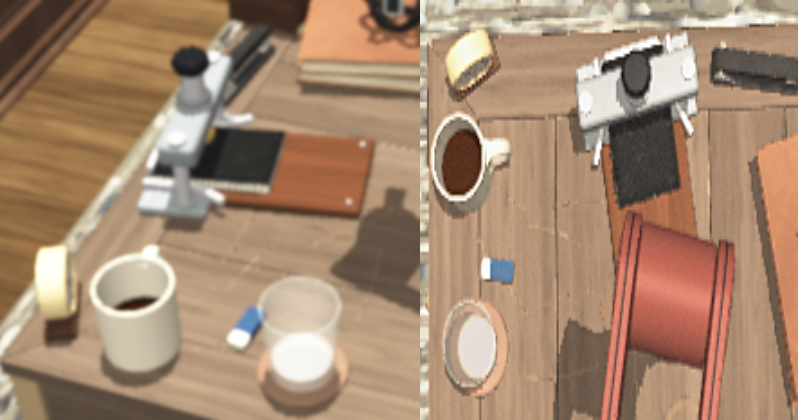

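Final look: the notebook is home under the head, the knob is up (about 0.174–0.175 m), the bystanders are in place and the arm is clear. I hand in.

```bash
python3 -c "
from bench import order;print(order.job_done())"
```

```text
the job is handed in; nothing more can be done
None
```

The notebook is home against the back stop, the seal was pressed once, and I handed the job in at about 21 s. No verdict was reported.

- **Pushing home:** I pushed with the half-open fingers square across the near edge until the stop pushed back with about 9 N. Both cameras then put the near edge at about -95 mm across its width (-96 mm expected), so it is square. It read the same after the press.
- **Pressing:** The die met the cover after about 26 mm, the far end of the stated range. I built the load up to about 22 N at the tool and held it for just over a second. Allowing about 6 N for the spring, that is roughly 16 N on the cover. I inferred it from the wrist force, because the die force itself cannot be read. About 11 N of sideways force also showed on the tool during the hold.
- **Final state:** The knob is back up, at about 0.174 m by the top camera against 0.175 m nominal. The side camera's knob height was no use, because its sample mixed in lower surfaces. The arm was clear of everything.
- **Bystanders:** The last picture shows the mug, tumbler, clock, stapler and eraser where they were. Pixel comparison found no change at the mug. It found 75 changed pixels around the tumbler, which I put down to lighting or shadow since the arm never came near it, but I did not check further.

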